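# Feel for the loose dowels of the plate rack

### The job

Two of the four dowels of the plate rack have worn loose, and you can only tell by feel: wiggle the dowels gently sideways where they stand, pull out the two that have play and stand them in the utensil pot. Leave the two firm dowels seated in the rack and wiggle with only a few newtons, so that no stem is forced against the wall of its socket; leave the pot standing where it is and do not disturb the jug, tin and spoon.

Things in the scene. Friction and masses are not known exactly. Their poses are not given: they have to be found in the camera images.
- rack: the plate rack, which is fixed to the worktop: a light wooden beam 80 x 290 mm, its top 54 mm above the worktop, on two cross feet 110 mm long. Origin: centre of its underside, on the worktop. Its y axis runs along the row of dowels, its x axis across the row, z up.
- socket_1 (a point): mouth centre of socket 1, on the rack's top; sockets 70 mm apart along rack y (1 at -y), axes as the rack's. In two sockets (it varies) a hidden collar holds the dowel: free 0.6 mm sideways, then 2 to 4 N/mm; free 2 mm up, then over 12 N drags it up for good. In the others it slides 3 mm to any side with under 1 N unless borne down on, then meets the socket wall, and lifts out (35 mm).
- socket_2 (a point): mouth centre of socket 2, on the rack's top; sockets 70 mm apart along rack y (1 at -y), axes as the rack's. In two sockets (it varies) a hidden collar holds the dowel: free 0.6 mm sideways, then 2 to 4 N/mm; free 2 mm up, then over 12 N drags it up for good. In the others it slides 3 mm to any side with under 1 N unless borne down on, then meets the socket wall, and lifts out (35 mm).
- socket_3 (a point): mouth centre of socket 3, on the rack's top; sockets 70 mm apart along rack y (1 at -y), axes as the rack's. In two sockets (it varies) a hidden collar holds the dowel: free 0.6 mm sideways, then 2 to 4 N/mm; free 2 mm up, then over 12 N drags it up for good. In the others it slides 3 mm to any side with under 1 N unless borne down on, then meets the socket wall, and lifts out (35 mm).
- socket_4 (a point): mouth centre of socket 4, on the rack's top; sockets 70 mm apart along rack y (1 at -y), axes as the rack's. In two sockets (it varies) a hidden collar holds the dowel: free 0.6 mm sideways, then 2 to 4 N/mm; free 2 mm up, then over 12 N drags it up for good. In the others it slides 3 mm to any side with under 1 N unless borne down on, then meets the socket wall, and lifts out (35 mm).
- dowel_1: dowel 1, standing in socket 1 at the start; all four are alike: light wood, about 50 g, 157 mm long. Shaft 14 mm thick up to 124 mm above the origin; flange 32 mm wide, 6 mm thick, whose underside (the origin, on the axis) rests on the rack and hides the socket; 33 mm of stem (16 mm wide, waisted) below it in the socket. z up the dowel.
- dowel_1_foot (a point): centre of the underside of the foot of dowel 1, 33 mm below the dowel's origin.
- dowel_1_grip (a point): point on the axis of dowel 1 at which to grip its 14 mm shaft, 85 mm above the dowel's origin.
- dowel_2: dowel 2, standing in socket 2 at the start; all four are alike: light wood, about 50 g, 157 mm long. Shaft 14 mm thick up to 124 mm above the origin; flange 32 mm wide, 6 mm thick, whose underside (the origin, on the axis) rests on the rack and hides the socket; 33 mm of stem (16 mm wide, waisted) below it in the socket. z up the dowel.
- dowel_2_foot (a point): centre of the underside of the foot of dowel 2, 33 mm below the dowel's origin.
- dowel_2_grip (a point): point on the axis of dowel 2 at which to grip its 14 mm shaft, 85 mm above the dowel's origin.
- dowel_3: dowel 3, standing in socket 3 at the start; all four are alike: light wood, about 50 g, 157 mm long. Shaft 14 mm thick up to 124 mm above the origin; flange 32 mm wide, 6 mm thick, whose underside (the origin, on the axis) rests on the rack and hides the socket; 33 mm of stem (16 mm wide, waisted) below it in the socket. z up the dowel.
- dowel_3_foot (a point): centre of the underside of the foot of dowel 3, 33 mm below the dowel's origin.
- dowel_3_grip (a point): point on the axis of dowel 3 at which to grip its 14 mm shaft, 85 mm above the dowel's origin.
- dowel_4: dowel 4, standing in socket 4 at the start; all four are alike: light wood, about 50 g, 157 mm long. Shaft 14 mm thick up to 124 mm above the origin; flange 32 mm wide, 6 mm thick, whose underside (the origin, on the axis) rests on the rack and hides the socket; 33 mm of stem (16 mm wide, waisted) below it in the socket. z up the dowel.
- dowel_4_foot (a point): centre of the underside of the foot of dowel 4, 33 mm below the dowel's origin.
- dowel_4_grip (a point): point on the axis of dowel 4 at which to grip its 14 mm shaft, 85 mm above the dowel's origin.
- pot: the utensil pot: an open round pot of plain greyish-white stoneware, standing free and empty, 110 mm wide outside, about 98 mm inside, 100 mm high, inner floor 6 mm above its origin, 0.7 kg. Origin: centre of its underside, z up. Two dowels fit side by side, each about 26 mm from the middle.
- jug: bystander: translucent white plastic jug, 70 x 99 x 203 mm, origin at the centre of its underside.
- tin: bystander: small food tin, 75 mm wide, 58 mm high, origin at the centre of its underside.
- spoon: bystander: teaspoon, 130 x 26 x 11 mm, lying flat, origin at the centre of its underside.
Mind the look-alikes: they are no part of the job. What is shaped like the dowel_1 but turquoise is not meant.

How it is judged:
By the outcome, as a careful person would: the job done as asked, in the order asked, and still so for the second after the job is handed in, with the robot touching nothing.
It also fails if it takes over 72 s, if anything falls off the work surface, if the arm or the gripper's body presses on something with over 40 N, if the wrist force passes 120 N, or if a joint passes its speed limit or range.

### The arm

A 6-joint arm with a two-finger parallel gripper is mounted at the origin on a cart in front of the work surface, level with it; the furniture and walls round the work are solid. World frame = base frame: x ahead of the robot, y to its left, z up, the work surface at z = 0. Lengths are in m, angles in rad, forces in N, time in s.
With the tool pointing down it reaches from about 0.3 to 0.775 m from the base axis. Payload 14.6 kg.
Tool frame: the origin (TCP) lies at the very end of the fingers, on their centre line; the grasp point (between the pads) lies 19 mm behind it (ctrl.tcp_to_grasp is the distance from the TCP to the grasp point, in m); z points along the fingers, y is the line along which they close (so a half turn about z gives the same grasp; the last joint's range is limited). The gripper opens to 94 mm and grips with 3 to 60 N. Pads are 16 mm wide; open, the fingers measure 119 mm over their backs; the gripper's body (75 mm by 177 mm) begins 78 mm behind the grasp point.
Start: joints at [1.279, 0.3, 1.521, -0, 1.321, -0.067], TCP at [0.123, 0.536, 0.205] pointing down, gripper open.
Joint ranges: [-3.03, 3.03], [-0.79, 2.21], [0.23, 2.52], [-1.04, 4.18], [0, 3.07], [-2.55, 2.55]. Speed limits (rad/s): [2.22, 2.22, 2.57, 3.14, 3.14, 3.14].

### API

Orientations are given as a unit quaternion [w, x, y, z].
In Python, from bench import ctrl gives the robot as it stands. The module is installed in compiled form; this text tells all that it offers.
- The arm moves only by the tool send_rows, never from a script. Its argument "increments" is a list of rows, each an object with "offset": the shift along the tool's x, y, z in units of 20 mm (1.0 is 20 mm), a list of three; "dr": the turn, a rotation vector about the tool's x, y, z in units of 6 degrees (1.0 is 6 degrees), a list of three; "gripper": the closure, from 0 (fully open) to 1 (shut). A call has 1 to 12 rows; each row shifts and turns the commanded pose from where the row before left it, along the tool's axes as they then stand; what a row does not reach is not made up. A row lasts 1/12 s, in which the tool goes at most 41.7 mm and 7.16 degrees, less where a joint would pass 70% of its speed; a pose out of reach is approached as far as the arm can. A call with a number of a shift or a turn outside -1 to 1 is refused whole. A call with a gripper value outside its range is refused whole. The fingers move at their own pace and stop on an object; the grip force is fixed at half the most. Time passes only in rows, so rows that do not move let the fingers close. It gives the time, the measured TCP pose, the force, the opening and the grip force at its end, in the units of the state.
- ctrl.get_obs(): the state, without advancing time (a new reading comes with each control period).
- ctrl.get_image(name): name is "scene" or "top" or "wrist"; returns the picture (420x560x3 uint8, red, green, blue); there is no depth.
- ctrl.camera_info(name): a dict with "K" (3x3 intrinsics, pixels), "xyz" and "rotation" of the camera in the world; the wrist camera has in their place "hand_eye" (4x4, takes a point from camera to tool coordinates, whose origin is the TCP and whose axes are the flange's). Camera axes: x right, y down, z forward; pixel columns grow to the right and rows downward; lengths in m; the calibration is good to about 2 mm. The wrist camera is an equidistant fisheye: a pixel r from the principal point sees the ray r / f radians off the axis. A picture is of the moment at which its call begins: read the wrist's pose just before it. camera_info takes no time and is no camera call.
- ctrl.job_done(): hands the job in; it is judged then, once.
The state is a dict: "time": time; "joints": joint angles; "qvel": joint speeds; "joint_efforts": joint torques, N m; "eef_pos": TCP position; "orientation": TCP orientation; "wrist_force": force on the tool from outside, world axes, zero at the start; "torque": the same for the moment, N m; "gripper_width": finger opening in m; "finger_force": force on a finger pad.
Only numpy, scipy, OpenCV 4.12 (cv2) and the standard library are available. Lean on these libraries where they do the work, as an engineer would, in place of code of your own. Each camera call takes 0.05 s, during which the arm holds its last target. There are 200 camera calls.

## Working session

There is one attempt and no reset: what is moved stays moved. The work goes in short steps, Python scripts to look and compute and a tool call to move; the robot and the scene stay as the last step left them, time stands still between calls to the robot, and variables do not carry over. Pictures are saved under pics/ and viewed, at most 10 in all, crops included, and the job is handed in when it is done.

Besides the shell and the picture viewer there is one more tool, called after "Request:" as name(argument=value, ...), one argument or row to a line, values as JSON. send_rows: Moves the arm, as the interface text tells. Its arguments: {"type":"object","properties":{"increments":{"type":"array"}},"required":["increments"]}

```bash
mkdir -p pics
python3 - <<'E'
from bench import ctrl
import cv2,numpy as np
a=ctrl.get_image("scene");b=ctrl.get_image("top")
cv2.imwrite("pics/scene.png",a[:,:,::-1]);cv2.imwrite("pics/top.png",b[:,:,::-1])
for n in("scene","top"):print(ctrl.camera_info(n))
print(ctrl.camera_info("wrist"))
o=ctrl.get_obs();print(o)
E
```

```text
{'K': array([[404.27727873,   0.        , 280.91357327],
       [  0.        , 404.27727873, 214.47941154],
       [  0.        ,   0.        ,   1.        ]]), 'xyz': array([ 0.14839502, -0.48804253,  0.76185844]), 'rotation': array([-0.3268096 ,  0.85638789, -0.37282043,  0.14422272])}
{'K': array([[455.72168633,   0.        , 283.4131741 ],
       [  0.        , 455.72168633, 210.47713596],
       [  0.        ,   0.        ,   1.        ]]), 'xyz': array([ 0.40177708, -0.06951025,  1.15712221]), 'rotation': array([ 0.04307623, -0.70035287,  0.71093426, -0.0471463 ])}
{'K': array([[325.1922621 ,   0.        , 274.20863105],
       [  0.        , 325.1922621 , 215.55307425],
       [  0.        ,   0.        ,   1.        ]]), 'hand_eye': array([[-1.48938576e-03, -9.72082950e-01, -2.34632732e-01,
         6.76159148e-02],
       [ 9.99998401e-01, -1.21560485e-03, -1.31147359e-03,
        -8.39246278e-04],
       [ 9.89640431e-04, -2.34634311e-01,  9.72083207e-01,
        -1.78003907e-01],
       [ 0.00000000e+00,  0.00000000e+00,  0.00000000e+00,
         1.00000000e+00]])}
{'time': 0.1, 'joints': array([ 1.27937597e+00,  3.00413473e-01,  1.52144771e+00,  3.07057953e-06,
        1.32067915e+00, -6.66161005e-02]), 'qvel': array([ 0.00198633, -0.00068668, -0.00213643, -0.00065659, -0.00172976,
       -0.0004313 ]), 'joint_efforts': array([ 3.31959818e-04, -5.32641470e+01, -3.53278720e+01,  7.09196040e-02,
        2.34952132e-02, -9.10527751e-05]), 'eef_pos': array([0.12255653, 0.53596588, 0.20497435]), 'orientation': array([-8.58373769e-05,  1.12165955e-01,  9.93689375e-01, -4.66003626e-04]), 'wrist_force': array([0.02862608, 0.3276912 , 0.19869138]), 'torque': array([-0.00346878, -0.00789099,  0.03147217]), 'finger_force': 0.0, 'gripper_width': 0.09416335946986384}
```

View pics/scene.png

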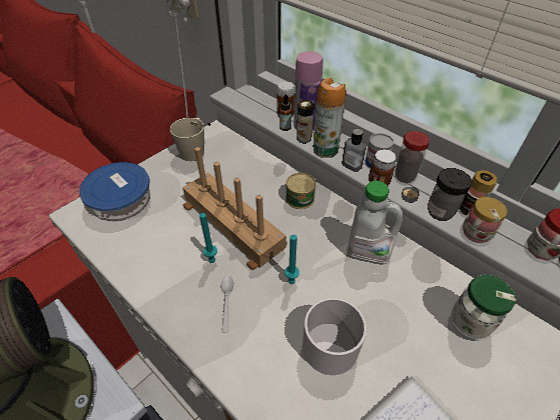

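View pics/top.png

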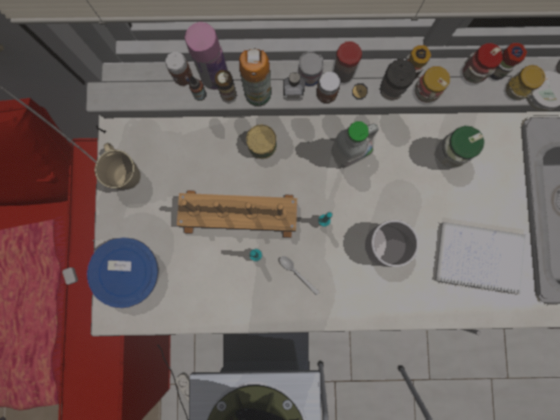

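The four wooden dowels are in the scene view at about (199,170), (218,178), (238,200) and (260,217). The turquoise look-alikes are at (207,240) and (292,260). The grey-white pot is at (333,335), and the beige mug at (188,138) is not it. In the top view the beam is centred near (238,212) and the pot near (393,244).

```bash
cat > h.py <<'E'
import numpy as np,cv2
from scipy.spatial.transform import Rotation as R
from bench import ctrl
def rot(q): return R.from_quat([q[1],q[2],q[3],q[0]]).as_matrix()
def plane(n,uv,z):
    c=ctrl.camera_info(n);d=rot(c["rotation"])@np.linalg.inv(c["K"])@[uv[0],uv[1],1]
    return c["xyz"]+d*(z-c["xyz"][2])/d[2]
def proj(n,p):
    c=ctrl.camera_info(n);v=c["K"]@(rot(c["rotation"]).T@(np.array(p)-c["xyz"]));return v[:2]/v[2]
E
python3 - <<'E'
from h import *
b=cv2.imread("pics/top.png");h=cv2.cvtColor(b,cv2.COLOR_BGR2HSV)
m=cv2.inRange(h,(5,90,80),(22,255,255));m[:180]=0;m[250:]=0;m[:,:165]=0;m[:,310:]=0
m=cv2.morphologyEx(m,cv2.MORPH_CLOSE,np.ones((9,9)));m=cv2.morphologyEx(m,cv2.MORPH_OPEN,np.ones((22,22)))
c=max(cv2.findContours(m,0,1)[0],key=cv2.contourArea);r=cv2.minAreaRect(c);print(r)
P=np.array([plane("top",p,.054)[:2] for p in cv2.boxPoints(r)]);print(P,P.mean(0))
C=P.mean(0);e=[P[1]-P[0],P[2]-P[1]];l=max(e,key=np.linalg.norm);print(np.linalg.norm(e,axis=1));u=l/np.linalg.norm(l);u*=np.sign(u[1]);print("axis",u)
s=cv2.imread("pics/scene.png")
for k in(-.105,-.035,.035,.105):
    q=C+k*u;print(q)
    for n,im in(("top",b),("scene",s)):
        for z in(.06,.178):
            cv2.circle(im,tuple(int(round(t)) for t in proj(n,[*q,z])),1,(0,255,0),-1)
# pot rim
g=cv2.inRange(h,(0,0,125),(180,30,255))
cr=cv2.resize(b[150:300,160:460],None,fx=2.6,fy=2.6,interpolation=cv2.INTER_CUBIC)
cr2=cv2.resize(s[130:280,170:320],None,fx=1.35*2,fy=2.7)
cv2.imwrite("pics/c1.png",cr);cv2.imwrite("pics/c2.png",cr2)
gr=cv2.medianBlur(cv2.cvtColor(cv2.imread("pics/top.png"),6),3)
ci=cv2.HoughCircles(gr[190:300,330:450],cv2.HOUGH_GRADIENT,1,40,param1=100,param2=15,minRadius=17,maxRadius=28);print(ci)
for x,y,rr in ci[0][:3]:
    print(plane("top",(x+330,y+190),.1), rr*1.057/455.7)
E
```

```text
((237.96737670898438, 212.83204650878906), (117.08647155761719, 32.465240478515625), 2.2457425594329834)
[[ 0.50724304  0.17740804]
 [ 0.58695442  0.17540412]
 [ 0.57141793 -0.11091571]
 [ 0.49185219 -0.10630562]] [0.53936689 0.03389771]
[0.07973656 0.28674105]
axis [0.05418299 0.99853102]
[ 0.53367768 -0.07094805]
[ 0.53747049 -0.00105088]
[0.5412633  0.06884629]
[0.54505611 0.13874347]
[[[65.5 53.5 20.5]]]
[ 0.45639243 -0.33547431  0.1       ] 0.047549926
```

View pics/c1.png

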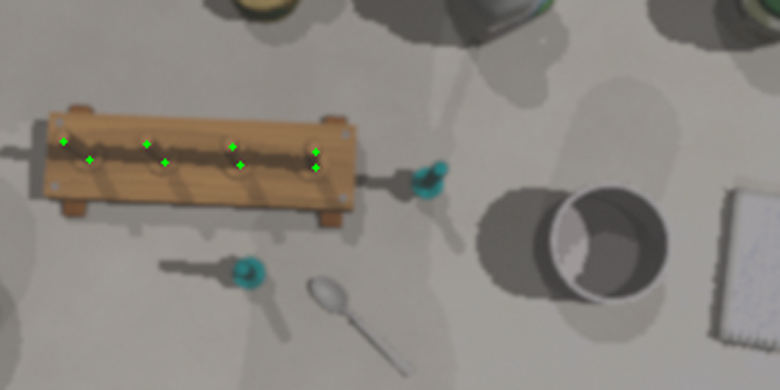

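View pics/c2.png

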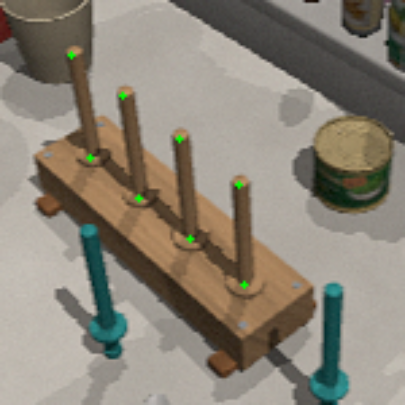

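Candidates: wooden dowels in the beam at top px (185–280, 205–212), which I choose. Turquoise pegs at (255,255) and (324,219) are rejected, and so is the mug at (115,168). The pot is at (395,243). The crops show the projected dowel feet and tips falling on the wooden ones.

Request:
send_rows(
  increments=[
    {"offset": [0,0,0],"dr": [0,0,1],"gripper": 0},
    {"offset": [0,0,0],"dr": [0,0,1],"gripper": 0},
    {"offset": [0,0,0],"dr": [0,0,1],"gripper": 0},
    {"offset": [0,0,0],"dr": [0,0,1],"gripper": 0},
    {"offset": [0,0,0],"dr": [0,0,1],"gripper": 0},
    {"offset": [0,0,0],"dr": [0,0,1],"gripper": 0},
    {"offset": [0,0,0],"dr": [0,0,1],"gripper": 0},
    {"offset": [0,0,0],"dr": [0,0,1],"gripper": 0},
    {"offset": [0,0,0],"dr": [0,0,1],"gripper": 0},
    {"offset": [0,0,0],"dr": [0,0,1],"gripper": 0},
    {"offset": [0,0,0],"dr": [0,0,1],"gripper": 0},
    {"offset": [0,0,0],"dr": [0,0,1],"gripper": 0},
  ],
)

```text
time: 1.1
eef_pos: [0.1225, 0.536, 0.2051]
orientation: [0.0, 0.677, 0.736, -0.0]
wrist_force: [-0.0, 0.3, 0.1]
gripper_width: 0.0935
finger_force: 0.0
```

Request:
send_rows(
  increments=[
    {"offset": [0,0,0],"dr": [0,0,1],"gripper": 0},
    {"offset": [0,0,0],"dr": [0,0,0.37],"gripper": 0},
    {"offset": [-0.85,1,0],"dr": [0,0,0],"gripper": 0},
    {"offset": [-0.85,1,0],"dr": [0,0,0],"gripper": 0},
    {"offset": [-0.85,1,0],"dr": [0,0,0],"gripper": 0},
    {"offset": [-0.85,1,0],"dr": [0,0,0],"gripper": 0},
    {"offset": [-0.85,1,0],"dr": [0,0,0],"gripper": 0},
    {"offset": [-0.85,1,0],"dr": [0,0,0],"gripper": 0},
    {"offset": [-0.85,1,0],"dr": [0,0,0],"gripper": 0},
    {"offset": [-0.85,1,0],"dr": [0,0,0],"gripper": 0},
    {"offset": [-0.85,1,0],"dr": [0,0,0],"gripper": 0},
    {"offset": [-0.85,1,0],"dr": [0,0,0],"gripper": 0},
  ],
)

```text
time: 2.1
eef_pos: [0.3138, 0.3545, 0.2053]
orientation: [-0.0, 0.726, 0.688, -0.0]
wrist_force: [0.2, -0.2, 0.6]
gripper_width: 0.0938
finger_force: 0.0
```

Request:
send_rows(
  increments=[
    {"offset": [-0.85,1,0],"dr": [0,0,0],"gripper": 0},
    {"offset": [-0.85,1,0],"dr": [0,0,0],"gripper": 0},
    {"offset": [-0.85,1,0],"dr": [0,0,0],"gripper": 0},
    {"offset": [-0.85,1,0],"dr": [0,0,0],"gripper": 0},
    {"offset": [-0.85,1,0],"dr": [0,0,0],"gripper": 0},
    {"offset": [-0.85,1,0],"dr": [0,0,0],"gripper": 0},
    {"offset": [-0.85,1,0],"dr": [0,0,0],"gripper": 0},
    {"offset": [-0.85,1,0],"dr": [0,0,0],"gripper": 0},
    {"offset": [-0.85,1,0],"dr": [0,0,0],"gripper": 0},
    {"offset": [-0.85,1,0],"dr": [0,0,0],"gripper": 0},
    {"offset": [0,1,0],"dr": [0,0,0],"gripper": 0},
    {"offset": [0,1,0],"dr": [0,0,0],"gripper": 0},
  ],
)

```text
time: 3.1
eef_pos: [0.5445, 0.1718, 0.2052]
orientation: [-0.0, 0.726, 0.687, -0.0]
wrist_force: [-0.0, 0.5, 0.8]
gripper_width: 0.094
finger_force: 0.0
```

```bash
cat >> h.py <<'E'
def wcam():
    o=ctrl.get_obs();c=ctrl.camera_info("wrist");T=np.eye(4);T[:3,:3]=rot(o["orientation"]);T[:3,3]=o["eef_pos"]
    return T@c["hand_eye"],c["K"]
def wproj(p,M,K):
    v=np.linalg.inv(M)@[*p,1];v=v[:3];th=np.arctan2(np.hypot(v[0],v[1]),v[2]);e=v[:2]/np.hypot(v[0],v[1])
    return K[0,0]*th*e+K[:2,2]
def wray(uv,z,M,K):
    d=(np.array(uv)-K[:2,2])/K[0,0];th=np.hypot(*d);v=np.array([*(np.sin(th)*d/th),np.cos(th)]);w=M[:3,:3]@v
    return M[:3,3]+w*(z-M[2,3])/w[2]
E
python3 - <<'E'
from h import *
M,K=wcam();im=ctrl.get_image("wrist")[:,:,::-1].copy();cv2.imwrite("pics/w1raw.png",im)
for q in ((.5337,-.0709),(.5375,-.0011),(.5413,.0688),(.5451,.1387)):
    for z in(.06,.178):
        uv=wproj([*q,z],M,K);print(uv);cv2.circle(im,tuple(int(round(t)) for t in uv),1,(0,255,0),-1)
cv2.imwrite("pics/w1.png",cv2.resize(im,None,fx=1.4,fy=1.4))
E
```

```text
[276.77857616 386.6170498 ]
[277.35752539 458.65376308]
[276.86015057 345.74223437]
[277.60879728 418.79347162]
[276.91385699 295.48597442]
[277.87543617 362.98299493]
[276.92032813 235.58920554]
[278.10588971 285.43244391]
```

View pics/w1.png

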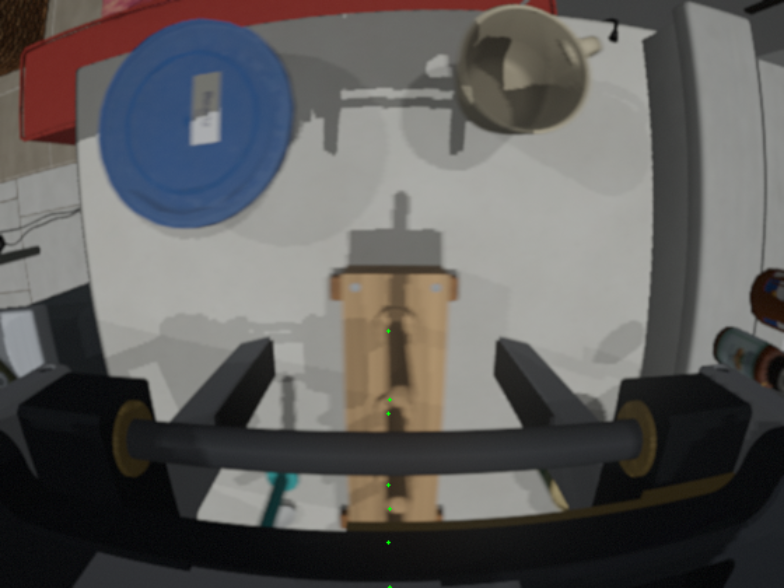

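Run:
```python
from h import *
im=cv2.imread("pics/w1raw.png");M,K=wcam()
cv2.imwrite("pics/w1c.png",cv2.resize(im[190:390,220:350],None,fx=4,fy=3,interpolation=cv2.INTER_CUBIC)[:600])
h=cv2.cvtColor(im,cv2.COLOR_BGR2HSV)
for r in(205,215,250,265):
    x=np.where((h[r,200:360,1]>70)&(h[r,200:360,0]<25))[0]+200
    a,b=wray((x.min()-.5,r),.054,M,K),wray((x.max()+.5,r),.054,M,K);print(r,x.min(),x.max(),(a+b)/2,b[0]-a[0])
for uv in((284,282),(283.5,227),(286,285)):print(wray(uv,.178,M,K),wray(uv,.06,M,K))
b=cv2.imread("pics/top.png");cv2.imwrite("pics/x.png",b)
h=cv2.cvtColor(b,cv2.COLOR_BGR2HSV)
for c in(200,225,255,290):
    x=np.where((h[185:245,c,1]>80)&(h[185:245,c,0]<25))[0]+185
    print(c,x.min(),x.max(),plane("top",(c,x.min()-.5),.054),plane("top",(c,x.max()+.5),.054))
```

```text
205 237 325 [0.55355053 0.16970939 0.054     ] 0.0923713547812558
215 246 319 [0.55452706 0.15894427 0.054     ] 0.07721758476087626
250 247 316 [0.55148084 0.12030041 0.054     ] 0.07525043563817191
265 247 316 [0.55060502 0.10283064 0.054     ] 0.07644863970955096
[0.55160673 0.14126495 0.178     ] [0.55224608 0.08520553 0.06      ]
[0.55317943 0.18087088 0.178     ] [0.55472498 0.14763245 0.06      ]
[0.55288734 0.13885599 0.178     ] [0.55426458 0.08140852 0.06      ]
200 194 226 [0.58827787 0.12674605 0.054     ] [0.5071095  0.12609762 0.054     ]
225 195 227 [0.58490773 0.06553563 0.054     ] [0.50377189 0.06545336 0.054     ]
255 197 228 [ 0.57887982 -0.00789952  0.054     ] [ 0.50025389 -0.00732064  0.054     ]
290 195 236 [ 0.58259611 -0.09371231  0.054     ] [ 0.47954887 -0.09194565  0.054     ]
```

View pics/w1c.png

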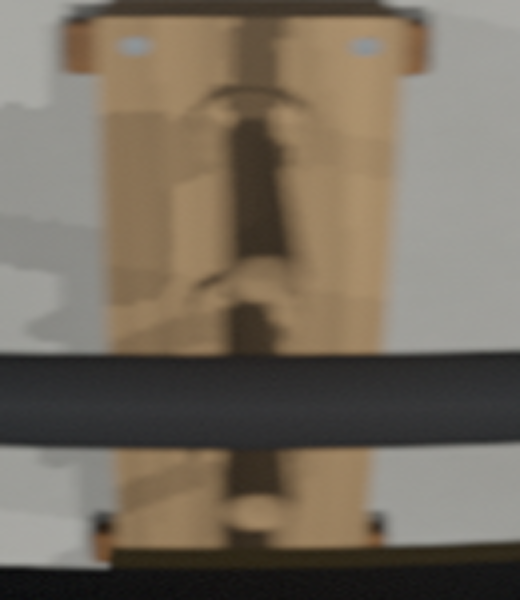

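Dowel 4's tip is at raw wrist pixel (284.5,283) and its flange is centred near (282,235), which puts it at about (0.552, 0.1395). The next move goes over it and descends, closing partway.

Request:
send_rows(
  increments=[
    {"offset": [-0.8,0.23,0],"dr": [0,0,0],"gripper": 0},
    {"offset": [-0.8,0.23,0],"dr": [0,0,0],"gripper": 0},
    {"offset": [0,0,0.85],"dr": [0,0,0],"gripper": 0},
    {"offset": [0,0,0.85],"dr": [0,0,0],"gripper": 0},
    {"offset": [0,0,0.85],"dr": [0,0,0],"gripper": 0},
    {"offset": [0,0,0.85],"dr": [0,0,0],"gripper": 0},
    {"offset": [0,0,0.85],"dr": [0,0,0],"gripper": 0},
    {"offset": [0,0,0],"dr": [0,0,0],"gripper": 0.6},
    {"offset": [0,0,0],"dr": [0,0,0],"gripper": 0.73},
    {"offset": [0,0,0],"dr": [0,0,0],"gripper": 0.73},
    {"offset": [0,0,0],"dr": [0,0,0],"gripper": 0.73},
    {"offset": [0,0,0],"dr": [0,0,0],"gripper": 0.73},
  ],
)

```text
time: 4.15
eef_pos: [0.5514, 0.1405, 0.1215]
orientation: [0.0, 0.726, 0.688, 0.001]
wrist_force: [0.6, -0.0, 0.3]
gripper_width: 0.0638
finger_force: 0.0
```

Request:
send_rows(
  increments=[
    {"offset": [0,0,0],"dr": [0,0,0],"gripper": 0.75},
    {"offset": [0,0,0],"dr": [0,0,0],"gripper": 0.75},
    {"offset": [0,0,0],"dr": [0,0,0],"gripper": 0.75},
    {"offset": [0,0,0],"dr": [0,0,0],"gripper": 0.75},
    {"offset": [0,0,0],"dr": [0,0,0],"gripper": 0.75},
    {"offset": [0,0,0],"dr": [0,0,0],"gripper": 0.75},
  ],
)

```text
time: 4.65
eef_pos: [0.551, 0.1404, 0.1204]
orientation: [-0.0, 0.726, 0.688, -0.0]
wrist_force: [0.0, -0.1, 0.1]
gripper_width: 0.0252
finger_force: 0.0
```

Request:
send_rows(
  increments=[
    {"offset": [0,0,0],"dr": [0,0,0],"gripper": 0.78},
    {"offset": [0,0,0],"dr": [0,0,0],"gripper": 0.78},
    {"offset": [0,0,0],"dr": [0,0,0],"gripper": 0.78},
  ],
)

```text
time: 4.9
eef_pos: [0.551, 0.1404, 0.1204]
orientation: [-0.0, 0.726, 0.688, -0.0]
wrist_force: [-0.9, -0.0, 0.1]
gripper_width: 0.0206
finger_force: 0.0
```

Request:
send_rows(
  increments=[
    {"offset": [0,0,0],"dr": [0,0,0],"gripper": 0.81},
    {"offset": [0,0,0],"dr": [0,0,0],"gripper": 0.81},
    {"offset": [0,0,0],"dr": [0,0,0],"gripper": 0.81},
  ],
)

```text
time: 5.15
eef_pos: [0.551, 0.1404, 0.1205]
orientation: [-0.0, 0.726, 0.688, 0.0]
wrist_force: [-0.6, -0.4, -0.7]
gripper_width: 0.0178
finger_force: 0.1
```

Request:
send_rows(
  increments=[
    {"offset": [0,-0.15,0],"dr": [0,0,0],"gripper": 0.81},
    {"offset": [0,0,0],"dr": [0,0,0],"gripper": 0.81},
    {"offset": [0,0,0],"dr": [0,0,0],"gripper": 0.81},
  ],
)

```text
time: 5.4
eef_pos: [0.5479, 0.1406, 0.1205]
orientation: [0.0, 0.726, 0.688, 0.0]
wrist_force: [0.2, -0.2, -0.2]
gripper_width: 0.018
finger_force: 0.0
```

Request:
send_rows(
  increments=[
    {"offset": [0,0,0],"dr": [0,0,0],"gripper": 1},
    {"offset": [0,0,0],"dr": [0,0,0],"gripper": 1},
    {"offset": [0,0,0],"dr": [0,0,0],"gripper": 1},
    {"offset": [0,0,0],"dr": [0,0,0],"gripper": 1},
  ],
)

```text
time: 5.73
eef_pos: [0.548, 0.1406, 0.1204]
orientation: [-0.0, 0.726, 0.688, -0.0]
wrist_force: [0.4, 0.5, 0.4]
gripper_width: 0.0134
finger_force: 30.0
```

Request:
send_rows(
  increments=[
    {"offset": [0,0.075,0],"dr": [0,0,0],"gripper": 1},
    {"offset": [0,0,0],"dr": [0,0,0],"gripper": 1},
    {"offset": [0,0,0],"dr": [0,0,0],"gripper": 1},
  ],
)

```text
time: 5.98
eef_pos: [0.5496, 0.1405, 0.1204]
orientation: [-0.0, 0.726, 0.688, -0.0]
wrist_force: [-0.7, -0.3, 1.3]
gripper_width: 0.0135
finger_force: 30.0
```

Request:
send_rows(
  increments=[
    {"offset": [0,-0.15,0],"dr": [0,0,0],"gripper": 1},
    {"offset": [0,0,0],"dr": [0,0,0],"gripper": 1},
    {"offset": [0,0,0],"dr": [0,0,0],"gripper": 1},
  ],
)

```text
time: 6.23
eef_pos: [0.5467, 0.1406, 0.1205]
orientation: [0.0, 0.726, 0.688, 0.0]
wrist_force: [2.6, -0.7, -2.7]
gripper_width: 0.0135
finger_force: 30.0
```

Request:
send_rows(
  increments=[
    {"offset": [0,0.15,0],"dr": [0,0,0],"gripper": 1},
    {"offset": [0,0,0],"dr": [0,0,0],"gripper": 1},
    {"offset": [0,0,0],"dr": [0,0,0],"gripper": 1},
    {"offset": [0,0,0],"dr": [0,0,0],"gripper": 1},
  ],
)

```text
time: 6.57
eef_pos: [0.5494, 0.1405, 0.1204]
orientation: [-0.0, 0.726, 0.688, -0.0]
wrist_force: [0.6, 0.2, 0.7]
gripper_width: 0.0135
finger_force: 30.0
```

Request:
send_rows(
  increments=[
    {"offset": [0,0.05,0],"dr": [0,0,0],"gripper": 1},
    {"offset": [0,0,0],"dr": [0,0,0],"gripper": 1},
    {"offset": [0,0,0],"dr": [0,0,0],"gripper": 1},
  ],
)

```text
time: 6.82
eef_pos: [0.5502, 0.1405, 0.1204]
orientation: [-0.0, 0.726, 0.688, -0.0]
wrist_force: [-3.8, 0.7, 3.1]
gripper_width: 0.0135
finger_force: 30.0
```

Request:
send_rows(
  increments=[
    {"offset": [0,-0.13,0],"dr": [0,0,0],"gripper": 1},
    {"offset": [0,0,0],"dr": [0,0,0],"gripper": 1},
    {"offset": [0,0,0],"dr": [0,0,0],"gripper": 1},
    {"offset": [0,0,0],"dr": [0,0,0],"gripper": 1},
  ],
)

```text
time: 7.15
eef_pos: [0.548, 0.1406, 0.1204]
orientation: [0.0, 0.726, 0.688, 0.0]
wrist_force: [-0.7, 0.1, 0.1]
gripper_width: 0.0137
finger_force: 30.0
```

Request:
send_rows(
  increments=[
    {"offset": [0,0.025,0],"dr": [0,0,0],"gripper": 0.6},
    {"offset": [0,0,0],"dr": [0,0,0],"gripper": 0.6},
    {"offset": [0,0,0],"dr": [0,0,0],"gripper": 0.6},
    {"offset": [0,0,0],"dr": [0,0,0],"gripper": 0.6},
    {"offset": [-0.7,0,0],"dr": [0,0,0],"gripper": 0.6},
    {"offset": [-0.7,0,0],"dr": [0,0,0],"gripper": 0.6},
    {"offset": [-0.7,0,0],"dr": [0,0,0],"gripper": 0.6},
    {"offset": [-0.7,0,0],"dr": [0,0,0],"gripper": 0.6},
    {"offset": [-0.7,0,0],"dr": [0,0,0],"gripper": 0.6},
    {"offset": [0,0,0],"dr": [0,0,0],"gripper": 0.78},
    {"offset": [0,0,0],"dr": [0,0,0],"gripper": 0.78},
    {"offset": [0,0,0],"dr": [0,0,0],"gripper": 0.78},
  ],
)

```text
time: 8.15
eef_pos: [0.5447, 0.0704, 0.1206]
orientation: [0.0, 0.726, 0.687, 0.0]
wrist_force: [-0.6, 0.4, 1.9]
gripper_width: 0.0221
finger_force: 0.0
```

Request:
send_rows(
  increments=[
    {"offset": [0,0,0],"dr": [0,0,0],"gripper": 0.78},
    {"offset": [0,0,0],"dr": [0,0,0],"gripper": 0.78},
    {"offset": [0,0,0],"dr": [0,0,0],"gripper": 0.78},
  ],
)

```text
time: 8.4
eef_pos: [0.5446, 0.0711, 0.1204]
orientation: [-0.0, 0.726, 0.688, -0.0]
wrist_force: [0.0, 0.3, 0.2]
gripper_width: 0.0205
finger_force: 0.0
```

Request:
send_rows(
  increments=[
    {"offset": [0,0,0],"dr": [0,0,0],"gripper": 1},
    {"offset": [0,0,0],"dr": [0,0,0],"gripper": 1},
    {"offset": [0,0,0],"dr": [0,0,0],"gripper": 1},
    {"offset": [0,0,0],"dr": [0,0,0],"gripper": 1},
  ],
)

```text
time: 8.73
eef_pos: [0.5446, 0.0707, 0.1204]
orientation: [-0.0, 0.726, 0.688, -0.0]
wrist_force: [-0.6, 0.6, -1.0]
gripper_width: 0.0138
finger_force: 30.0
```

Request:
send_rows(
  increments=[
    {"offset": [0,0.075,0],"dr": [0,0,0],"gripper": 1},
    {"offset": [0,0,0],"dr": [0,0,0],"gripper": 1},
    {"offset": [0,0,0],"dr": [0,0,0],"gripper": 1},
    {"offset": [0,0,0],"dr": [0,0,0],"gripper": 1},
  ],
)

```text
time: 9.07
eef_pos: [0.5462, 0.0705, 0.1204]
orientation: [0.0, 0.726, 0.688, 0.0]
wrist_force: [0.1, 0.2, -0.2]
gripper_width: 0.0133
finger_force: 30.0
```

Request:
send_rows(
  increments=[
    {"offset": [0,-0.15,0],"dr": [0,0,0],"gripper": 1},
    {"offset": [0,0,0],"dr": [0,0,0],"gripper": 1},
    {"offset": [0,0,0],"dr": [0,0,0],"gripper": 1},
    {"offset": [0,0,0],"dr": [0,0,0],"gripper": 1},
  ],
)

```text
time: 9.4
eef_pos: [0.5431, 0.0707, 0.1205]
orientation: [-0.0, 0.726, 0.688, -0.0]
wrist_force: [-0.2, -0.8, -1.6]
gripper_width: 0.0139
finger_force: 30.0
```

Dowel 4 resisted (about ±3 N over 3.5 mm), while dowel 3 slid 3 mm with no force. On to dowel 2.

Request:
send_rows(
  increments=[
    {"offset": [0,0.075,0],"dr": [0,0,0],"gripper": 0.6},
    {"offset": [0,0,0],"dr": [0,0,0],"gripper": 0.6},
    {"offset": [0,0,0],"dr": [0,0,0],"gripper": 0.6},
    {"offset": [0,0,0],"dr": [0,0,0],"gripper": 0.6},
    {"offset": [-0.7,0,0],"dr": [0,0,0],"gripper": 0.6},
    {"offset": [-0.7,0,0],"dr": [0,0,0],"gripper": 0.6},
    {"offset": [-0.7,0,0],"dr": [0,0,0],"gripper": 0.6},
    {"offset": [-0.7,0,0],"dr": [0,0,0],"gripper": 0.6},
    {"offset": [-0.7,0,0],"dr": [0,0,0],"gripper": 0.6},
    {"offset": [0,0,0],"dr": [0,0,0],"gripper": 0.78},
    {"offset": [0,0,0],"dr": [0,0,0],"gripper": 0.78},
    {"offset": [0,0,0],"dr": [0,0,0],"gripper": 0.78},
  ],
)

```text
time: 10.4
eef_pos: [0.5409, 0.0013, 0.1204]
orientation: [-0.0, 0.726, 0.688, 0.0]
wrist_force: [0.0, 0.3, -0.5]
gripper_width: 0.022
finger_force: 0.0
```

Request:
send_rows(
  increments=[
    {"offset": [0,0,0],"dr": [0,0,0],"gripper": 0.78},
    {"offset": [0,0,0],"dr": [0,0,0],"gripper": 0.78},
    {"offset": [0,0,0],"dr": [0,0,0],"gripper": 0.78},
  ],
)

```text
time: 10.65
eef_pos: [0.5409, 0.0012, 0.1204]
orientation: [-0.0, 0.726, 0.688, 0.0]
wrist_force: [0.4, -0.1, 0.4]
gripper_width: 0.021
finger_force: 0.0
```

Request:
send_rows(
  increments=[
    {"offset": [0,0,0],"dr": [0,0,0],"gripper": 1},
    {"offset": [0,0,0],"dr": [0,0,0],"gripper": 1},
    {"offset": [0,0,0],"dr": [0,0,0],"gripper": 1},
    {"offset": [0,0,0],"dr": [0,0,0],"gripper": 1},
  ],
)

```text
time: 10.98
eef_pos: [0.5408, 0.0008, 0.1204]
orientation: [-0.0, 0.726, 0.688, -0.0]
wrist_force: [0.2, 0.2, 0.7]
gripper_width: 0.0136
finger_force: 30.0
```

Request:
send_rows(
  increments=[
    {"offset": [0,0.075,0],"dr": [0,0,0],"gripper": 1},
    {"offset": [0,0,0],"dr": [0,0,0],"gripper": 1},
    {"offset": [0,0,0],"dr": [0,0,0],"gripper": 1},
    {"offset": [0,0,0],"dr": [0,0,0],"gripper": 1},
  ],
)

```text
time: 11.32
eef_pos: [0.5424, 0.0006, 0.1204]
orientation: [-0.0, 0.726, 0.688, -0.0]
wrist_force: [-0.2, 0.2, -0.6]
gripper_width: 0.0134
finger_force: 30.0
```

Request:
send_rows(
  increments=[
    {"offset": [0,-0.15,0],"dr": [0,0,0],"gripper": 1},
    {"offset": [0,0,0],"dr": [0,0,0],"gripper": 1},
    {"offset": [0,0,0],"dr": [0,0,0],"gripper": 1},
    {"offset": [0,0,0],"dr": [0,0,0],"gripper": 1},
  ],
)

```text
time: 11.65
eef_pos: [0.5393, 0.0008, 0.1205]
orientation: [0.0, 0.726, 0.688, 0.0]
wrist_force: [-0.4, -0.1, -0.7]
gripper_width: 0.0137
finger_force: 30.0
```

Dowel 2 also slides freely. Dowel 1 next, to confirm it is firm.

Request:
send_rows(
  increments=[
    {"offset": [0,0.075,0],"dr": [0,0,0],"gripper": 0.6},
    {"offset": [0,0,0],"dr": [0,0,0],"gripper": 0.6},
    {"offset": [0,0,0],"dr": [0,0,0],"gripper": 0.6},
    {"offset": [0,0,0],"dr": [0,0,0],"gripper": 0.6},
    {"offset": [-0.7,0,0],"dr": [0,0,0],"gripper": 0.6},
    {"offset": [-0.7,0,0],"dr": [0,0,0],"gripper": 0.6},
    {"offset": [-0.7,0,0],"dr": [0,0,0],"gripper": 0.6},
    {"offset": [-0.7,0,0],"dr": [0,0,0],"gripper": 0.6},
    {"offset": [-0.7,0,0],"dr": [0,0,0],"gripper": 0.6},
    {"offset": [0,0,0],"dr": [0,0,0],"gripper": 0.78},
    {"offset": [0,0,0],"dr": [0,0,0],"gripper": 0.78},
    {"offset": [0,0,0],"dr": [0,0,0],"gripper": 0.78},
  ],
)

```text
time: 12.65
eef_pos: [0.5371, -0.0687, 0.1204]
orientation: [-0.0, 0.726, 0.688, 0.0]
wrist_force: [-0.2, 0.2, -0.2]
gripper_width: 0.0219
finger_force: 0.0
```

Request:
send_rows(
  increments=[
    {"offset": [0,0,0],"dr": [0,0,0],"gripper": 0.78},
    {"offset": [0,0,0],"dr": [0,0,0],"gripper": 0.78},
    {"offset": [0,0,0],"dr": [0,0,0],"gripper": 0.78},
  ],
)

```text
time: 12.9
eef_pos: [0.5371, -0.0687, 0.1204]
orientation: [-0.0, 0.726, 0.688, 0.0]
wrist_force: [0.2, -0.1, -0.6]
gripper_width: 0.0203
finger_force: 0.0
```

Request:
send_rows(
  increments=[
    {"offset": [0,0,0],"dr": [0,0,0],"gripper": 1},
    {"offset": [0,0,0],"dr": [0,0,0],"gripper": 1},
    {"offset": [0,0,0],"dr": [0,0,0],"gripper": 1},
    {"offset": [0,0,0],"dr": [0,0,0],"gripper": 1},
  ],
)

```text
time: 13.23
eef_pos: [0.537, -0.0691, 0.1204]
orientation: [-0.0, 0.726, 0.688, -0.0]
wrist_force: [-1.0, 0.8, -0.4]
gripper_width: 0.0137
finger_force: 30.0
```

Request:
send_rows(
  increments=[
    {"offset": [0,0.075,0],"dr": [0,0,0],"gripper": 1},
    {"offset": [0,0,0],"dr": [0,0,0],"gripper": 1},
    {"offset": [0,0,0],"dr": [0,0,0],"gripper": 1},
    {"offset": [0,0,0],"dr": [0,0,0],"gripper": 1},
  ],
)

```text
time: 13.57
eef_pos: [0.5382, -0.0692, 0.1204]
orientation: [-0.0, 0.726, 0.688, -0.0]
wrist_force: [-5.5, 0.6, 3.4]
gripper_width: 0.0135
finger_force: 30.0
```

Request:
send_rows(
  increments=[
    {"offset": [0,-0.15,0],"dr": [0,0,0],"gripper": 1},
    {"offset": [0,0,0],"dr": [0,0,0],"gripper": 1},
    {"offset": [0,0,0],"dr": [0,0,0],"gripper": 1},
    {"offset": [0,0,0],"dr": [0,0,0],"gripper": 1},
  ],
)

```text
time: 13.9
eef_pos: [0.5358, -0.0691, 0.1205]
orientation: [0.0, 0.726, 0.688, 0.0]
wrist_force: [0.6, 0.4, -0.4]
gripper_width: 0.0138
finger_force: 30.0
```

Dowel 1 is firm (−5.5 N at +1.2 mm), so the loose pair is dowels 2 and 3. Now to take dowel 2.

Request:
send_rows(
  increments=[
    {"offset": [0,0.02,0],"dr": [0,0,0],"gripper": 0.6},
    {"offset": [0,0.055,0],"dr": [0,0,0],"gripper": 0.6},
    {"offset": [0,0,0],"dr": [0,0,0],"gripper": 0.6},
    {"offset": [0,0,0],"dr": [0,0,0],"gripper": 0.6},
    {"offset": [0.7,0,0],"dr": [0,0,0],"gripper": 0.6},
    {"offset": [0.7,0,0],"dr": [0,0,0],"gripper": 0.6},
    {"offset": [0.7,0,0],"dr": [0,0,0],"gripper": 0.6},
    {"offset": [0.7,0,0],"dr": [0,0,0],"gripper": 0.6},
    {"offset": [0.7,0,0],"dr": [0,0,0],"gripper": 0.6},
    {"offset": [0,0,0],"dr": [0,0,0],"gripper": 0.78},
    {"offset": [0,0,0],"dr": [0,0,0],"gripper": 0.78},
    {"offset": [0,0,0],"dr": [0,0,0],"gripper": 0.78},
  ],
)

```text
time: 14.9
eef_pos: [0.5409, 0.0002, 0.1204]
orientation: [0.0, 0.726, 0.688, -0.0]
wrist_force: [0.3, -0.2, -0.1]
gripper_width: 0.0223
finger_force: 0.0
```

Request:
send_rows(
  increments=[
    {"offset": [0,0,0],"dr": [0,0,0],"gripper": 1},
    {"offset": [0,0,0],"dr": [0,0,0],"gripper": 1},
    {"offset": [0,0,0],"dr": [0,0,0],"gripper": 1},
    {"offset": [0,0,0],"dr": [0,0,0],"gripper": 1},
    {"offset": [0,0,0],"dr": [0,0,0],"gripper": 1},
    {"offset": [0,0,-0.1],"dr": [0,0,0],"gripper": 1},
    {"offset": [0,0,-0.1],"dr": [0,0,0],"gripper": 1},
    {"offset": [0,0,0],"dr": [0,0,0],"gripper": 1},
  ],
)

```text
time: 15.57
eef_pos: [0.5411, 0.0007, 0.125]
orientation: [0.0, 0.726, 0.688, 0.0]
wrist_force: [0.1, 0.2, -0.6]
gripper_width: 0.0139
finger_force: 30.0
```

Request:
send_rows(
  increments=[
    {"offset": [0,0,-0.5],"dr": [0,0,0],"gripper": 1},
    {"offset": [0,0,-0.8],"dr": [0,0,0],"gripper": 1},
    {"offset": [0,0,-1],"dr": [0,0,0],"gripper": 1},
    {"offset": [0,0,-1],"dr": [0,0,0],"gripper": 1},
    {"offset": [0,0,-1],"dr": [0,0,0],"gripper": 1},
    {"offset": [0,0,-1],"dr": [0,0,0],"gripper": 1},
    {"offset": [0,0,-1],"dr": [0,0,0],"gripper": 1},
    {"offset": [0,0,-1],"dr": [0,0,0],"gripper": 1},
    {"offset": [0,0,-1],"dr": [0,0,0],"gripper": 1},
    {"offset": [0,0,-0.8],"dr": [0,0,0],"gripper": 1},
    {"offset": [-0.3,0,0],"dr": [0,0,0],"gripper": 1},
    {"offset": [-0.6,0,0],"dr": [0,0,0],"gripper": 1},
  ],
)

```text
time: 16.57
eef_pos: [0.5399, -0.0171, 0.3069]
orientation: [0.0, 0.726, 0.688, 0.0]
wrist_force: [-0.2, -0.8, -0.5]
gripper_width: 0.0134
finger_force: 30.0
```

Request:
send_rows(
  increments=[
    {"offset": [-0.9,-0.2,0],"dr": [0,0,0],"gripper": 1},
    {"offset": [-0.9,-0.2,0],"dr": [0,0,0],"gripper": 1},
    {"offset": [-0.9,-0.2,0],"dr": [0,0,0],"gripper": 1},
    {"offset": [-0.9,-0.2,0],"dr": [0,0,0],"gripper": 1},
    {"offset": [-0.9,-0.2,0],"dr": [0,0,0],"gripper": 1},
    {"offset": [-0.9,-0.2,0],"dr": [0,0,0],"gripper": 1},
    {"offset": [-0.9,-0.2,0],"dr": [0,0,0],"gripper": 1},
    {"offset": [-0.9,-0.2,0],"dr": [0,0,0],"gripper": 1},
    {"offset": [-0.9,-0.2,0],"dr": [0,0,0],"gripper": 1},
    {"offset": [-0.9,-0.2,0],"dr": [0,0,0],"gripper": 1},
    {"offset": [-0.9,-0.2,0],"dr": [0,0,0],"gripper": 1},
    {"offset": [-0.9,-0.2,0],"dr": [0,0,0],"gripper": 1},
  ],
)

```text
time: 17.57
eef_pos: [0.4791, -0.2319, 0.305]
orientation: [-0.001, 0.726, 0.688, -0.0]
wrist_force: [0.7, -0.4, -0.4]
gripper_width: 0.0136
finger_force: 30.0
```

Request:
send_rows(
  increments=[
    {"offset": [-0.9,-0.2,0],"dr": [0,0,0],"gripper": 1},
    {"offset": [-0.9,-0.2,0],"dr": [0,0,0],"gripper": 1},
    {"offset": [-0.9,-0.2,0],"dr": [0,0,0],"gripper": 1},
    {"offset": [0,0,0],"dr": [0,0,0],"gripper": 1},
    {"offset": [0,0,0],"dr": [0,0,0],"gripper": 1},
  ],
)

```text
time: 17.98
eef_pos: [0.4645, -0.2844, 0.3051]
orientation: [-0.001, 0.727, 0.687, -0.0]
wrist_force: [-0.1, 0.6, -1.7]
gripper_width: 0.0137
finger_force: 30.0
```

Run:
```python
from h import *
M,K=wcam();im=ctrl.get_image("wrist")[:,:,::-1].copy();cv2.imwrite("pics/w2raw.png",im)
s=ctrl.get_image("scene")[:,:,::-1]
for cx,col in((.4564,(0,0,255)),(.4595,(0,255,0))):
    for r in(.049,.055):
        P=np.array([wproj([cx+r*np.cos(t),-.335+r*np.sin(t),.1],M,K) for t in np.linspace(0,6.28,40)])
        for p in P: cv2.circle(im,tuple(int(round(t)) for t in p),0,col,-1)
both=np.hstack([cv2.resize(im,(800,600))[:,100:600],cv2.resize(s[150:390,220:340],(300,600))])
cv2.imwrite("pics/w2.png",both);print(ctrl.get_obs()["eef_pos"])
```

```text
[ 0.46513563 -0.28331282  0.30576649]
```

View pics/w2.png

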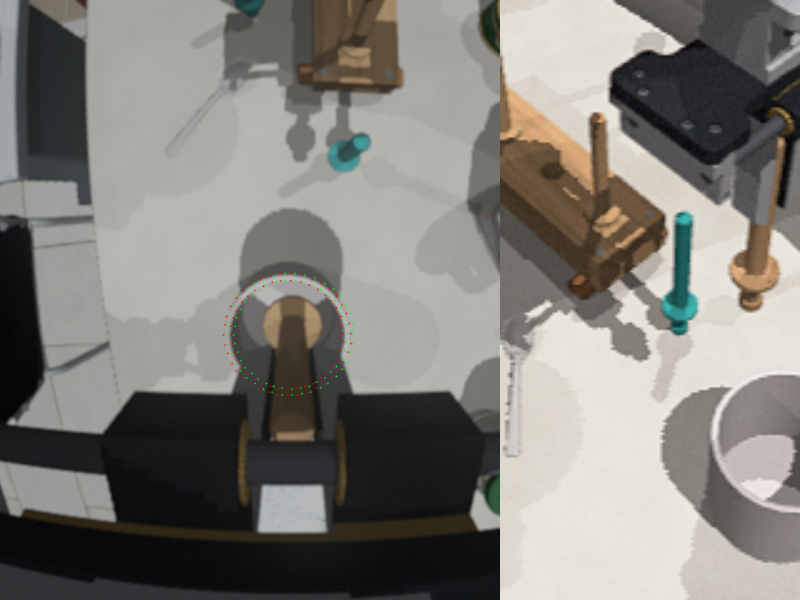

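The wrist view shows the pot rim centred at about (289,335), matching the projected circle, and the dowel hangs straight from the fingers. Next I place it at the −y side of the pot.

Request:
send_rows(
  increments=[
    {"offset": [-0.78,-0.01,0],"dr": [0,0,0],"gripper": 1},
    {"offset": [-0.78,-0.01,0],"dr": [0,0,0],"gripper": 1},
    {"offset": [-0.78,-0.01,0],"dr": [0,0,0],"gripper": 1},
    {"offset": [-0.78,-0.01,0],"dr": [0,0,0],"gripper": 1},
    {"offset": [-0.78,-0.01,0],"dr": [0,0,0],"gripper": 1},
    {"offset": [0,0,0],"dr": [0,0,0],"gripper": 1},
    {"offset": [0,0,0.8],"dr": [0,0,0],"gripper": 1},
    {"offset": [0,0,0.8],"dr": [0,0,0],"gripper": 1},
    {"offset": [0,0,0.8],"dr": [0,0,0],"gripper": 1},
    {"offset": [0,0,0.8],"dr": [0,0,0],"gripper": 1},
    {"offset": [0,0,0.6],"dr": [0,0,0],"gripper": 1},
    {"offset": [0,0,0],"dr": [0,0,0],"gripper": 1},
  ],
)

```text
time: 19.08
eef_pos: [0.4595, -0.3611, 0.2278]
orientation: [-0.002, 0.726, 0.688, -0.0]
wrist_force: [0.0, 0.9, -0.9]
gripper_width: 0.0134
finger_force: 30.0
```

Request:
send_rows(
  increments=[
    {"offset": [0,0,0.8],"dr": [0,0,0],"gripper": 1},
    {"offset": [0,0,0.8],"dr": [0,0,0],"gripper": 1},
    {"offset": [0,0,0.8],"dr": [0,0,0],"gripper": 1},
    {"offset": [0,0,0.8],"dr": [0,0,0],"gripper": 1},
    {"offset": [0,0,0.8],"dr": [0,0,0],"gripper": 1},
    {"offset": [0,0,0.8],"dr": [0,0,0],"gripper": 1},
    {"offset": [0,0,0.5],"dr": [0,0,0],"gripper": 1},
    {"offset": [0,0,0.3],"dr": [0,0,0],"gripper": 1},
    {"offset": [0,0,0.2],"dr": [0,0,0],"gripper": 1},
    {"offset": [0,0,0],"dr": [0,0,0],"gripper": 1},
    {"offset": [0,0,0],"dr": [0,0,0],"gripper": 1},
  ],
)

```text
time: 20.0
eef_pos: [0.4604, -0.3617, 0.1152]
orientation: [0.0, 0.726, 0.688, 0.0]
wrist_force: [0.1, -0.2, 0.1]
gripper_width: 0.0136
finger_force: 30.0
```

Request:
send_rows(
  increments=[
    {"offset": [0,0,0.2],"dr": [0,0,0],"gripper": 1},
    {"offset": [0,0,0.15],"dr": [0,0,0],"gripper": 1},
    {"offset": [0,0,0],"dr": [0,0,0],"gripper": 1},
    {"offset": [0,0,0],"dr": [0,0,0],"gripper": 1},
  ],
)

```text
time: 20.33
eef_pos: [0.4601, -0.3614, 0.1074]
orientation: [-0.0, 0.726, 0.688, -0.0]
wrist_force: [-0.2, -0.5, -0.3]
gripper_width: 0.0136
finger_force: 30.0
```

Request:
send_rows(
  increments=[
    {"offset": [0,0,0.1],"dr": [0,0,0],"gripper": 1},
    {"offset": [0,0,0],"dr": [0,0,0],"gripper": 1},
    {"offset": [0,0,0],"dr": [0,0,0],"gripper": 1},
  ],
)

```text
time: 20.58
eef_pos: [0.4602, -0.3614, 0.1054]
orientation: [-0.0, 0.726, 0.688, 0.0]
wrist_force: [0.5, 0.2, -1.0]
gripper_width: 0.0133
finger_force: 30.0
```

Request:
send_rows(
  increments=[
    {"offset": [0,0,0.05],"dr": [0,0,0],"gripper": 1},
    {"offset": [0,0,0],"dr": [0,0,0],"gripper": 1},
    {"offset": [0,0,0],"dr": [0,0,0],"gripper": 1},
  ],
)

```text
time: 20.83
eef_pos: [0.4603, -0.3616, 0.1053]
orientation: [0.0, 0.726, 0.688, 0.0]
wrist_force: [-2.0, 1.7, 6.2]
gripper_width: 0.0141
finger_force: 30.0
```

Request:
send_rows(
  increments=[
    {"offset": [0,0,0],"dr": [0,0,0],"gripper": 0.7},
    {"offset": [0,0,0],"dr": [0,0,0],"gripper": 0.6},
    {"offset": [0,0,0],"dr": [0,0,0],"gripper": 0.6},
    {"offset": [0,0,0],"dr": [0,0,0],"gripper": 0.6},
    {"offset": [0,0,0],"dr": [0,0,0],"gripper": 0.6},
    {"offset": [0,0,-0.5],"dr": [0,0,0],"gripper": 0.6},
    {"offset": [0,0,-0.8],"dr": [0,0,0],"gripper": 0.6},
    {"offset": [0,0,-0.9],"dr": [0,0,0],"gripper": 0.6},
    {"offset": [0,0,-0.9],"dr": [0,0,0],"gripper": 0.6},
    {"offset": [0,0,-0.9],"dr": [0,0,0],"gripper": 0.6},
    {"offset": [0,0,-0.8],"dr": [0,0,0],"gripper": 0.6},
    {"offset": [0,0,0],"dr": [0,0,0],"gripper": 0.6},
  ],
)

```text
time: 21.83
eef_pos: [0.461, -0.3621, 0.2045]
orientation: [0.003, 0.726, 0.688, 0.0]
wrist_force: [0.1, -0.6, 0.4]
gripper_width: 0.0374
finger_force: 0.0
```

Request:
send_rows(
  increments=[
    {"offset": [0.9,0.125,0],"dr": [0,0,0],"gripper": 0.6},
    {"offset": [0.9,0.125,0],"dr": [0,0,0],"gripper": 0.6},
    {"offset": [0.9,0.125,0],"dr": [0,0,0],"gripper": 0.6},
    {"offset": [0.9,0.125,0],"dr": [0,0,0],"gripper": 0.6},
    {"offset": [0.9,0.125,0],"dr": [0,0,0],"gripper": 0.6},
    {"offset": [0.9,0.125,0],"dr": [0,0,0],"gripper": 0.6},
    {"offset": [0.9,0.125,0],"dr": [0,0,0],"gripper": 0.6},
    {"offset": [0.9,0.125,0],"dr": [0,0,0],"gripper": 0.6},
    {"offset": [0.9,0.125,0],"dr": [0,0,0],"gripper": 0.6},
    {"offset": [0.9,0.125,0],"dr": [0,0,0],"gripper": 0.6},
    {"offset": [0.9,0.125,0],"dr": [0,0,0],"gripper": 0.6},
    {"offset": [0.9,0.125,0],"dr": [0,0,0],"gripper": 0.6},
  ],
)

```text
time: 22.83
eef_pos: [0.5017, -0.1464, 0.2001]
orientation: [-0.0, 0.726, 0.688, -0.0]
wrist_force: [0.5, -0.8, -0.2]
gripper_width: 0.0379
finger_force: 0.0
```

Request:
send_rows(
  increments=[
    {"offset": [0.9,0.125,0],"dr": [0,0,0],"gripper": 0.6},
    {"offset": [0.9,0.125,0],"dr": [0,0,0],"gripper": 0.6},
    {"offset": [0.9,0.125,0],"dr": [0,0,0],"gripper": 0.6},
    {"offset": [0.9,0.125,0],"dr": [0,0,0],"gripper": 0.6},
    {"offset": [0.9,0.125,0],"dr": [0,0,0],"gripper": 0.6},
    {"offset": [0.9,0.125,0],"dr": [0,0,0],"gripper": 0.6},
    {"offset": [0.9,0.125,0],"dr": [0,0,0],"gripper": 0.6},
    {"offset": [0.9,0.125,0],"dr": [0,0,0],"gripper": 0.6},
    {"offset": [0.9,0.125,0],"dr": [0,0,0],"gripper": 0.6},
    {"offset": [0.9,0.125,0],"dr": [0,0,0],"gripper": 0.6},
    {"offset": [0.9,0.125,0],"dr": [0,0,0],"gripper": 0.6},
    {"offset": [0.9,0.125,0],"dr": [0,0,0],"gripper": 0.6},
  ],
)

```text
time: 23.83
eef_pos: [0.5433, 0.0676, 0.2]
orientation: [-0.0, 0.726, 0.688, -0.0]
wrist_force: [0.3, -1.1, 0.1]
gripper_width: 0.038
finger_force: 0.0
```

Request:
send_rows(
  increments=[
    {"offset": [0.2,0,0],"dr": [0,0,0],"gripper": 0.6},
    {"offset": [0,0,0],"dr": [0,0,0],"gripper": 0.6},
    {"offset": [0,0,0],"dr": [0,0,0],"gripper": 0.6},
  ],
)

```text
time: 24.08
eef_pos: [0.5434, 0.0702, 0.2001]
orientation: [-0.0, 0.726, 0.688, -0.0]
wrist_force: [-0.2, 0.5, -0.0]
gripper_width: 0.0378
finger_force: 0.0
```

Run:
```python
from h import *
s=ctrl.get_image("scene")[:,:,::-1];print(ctrl.get_obs()["eef_pos"],ctrl.get_obs()["orientation"])
cv2.imwrite("pics/s3.png",cv2.resize(s[140:400,150:400],None,fx=2.3,fy=2.3))
```

```text
[0.54345711 0.06996674 0.20026781] [-5.81250922e-05  7.26113969e-01  6.87574335e-01 -1.85027915e-04]
```

View pics/s3.png

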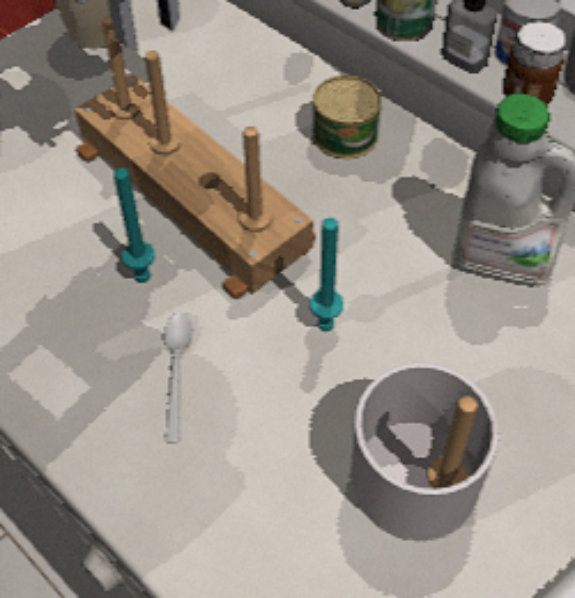

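Dowel 2 stands upright in the pot at crop (455,440), and dowels 1, 3 and 4 are still in the rack. Next is dowel 3.

Request:
send_rows(
  increments=[
    {"offset": [0,0.06,0.8],"dr": [0,0,0],"gripper": 0.6},
    {"offset": [0,0,0.8],"dr": [0,0,0],"gripper": 0.6},
    {"offset": [0,0,0.8],"dr": [0,0,0],"gripper": 0.6},
    {"offset": [0,0,0.8],"dr": [0,0,0],"gripper": 0.6},
    {"offset": [0,0,0.8],"dr": [0,0,0],"gripper": 0.6},
    {"offset": [0,0,0],"dr": [0,0,0],"gripper": 0.78},
    {"offset": [0,0,0],"dr": [0,0,0],"gripper": 0.78},
    {"offset": [0,0,0],"dr": [0,0,0],"gripper": 0.78},
    {"offset": [0,0,0],"dr": [0,0,0],"gripper": 0.78},
  ],
)

```text
time: 24.88
eef_pos: [0.5453, 0.0704, 0.1217]
orientation: [0.001, 0.726, 0.688, 0.001]
wrist_force: [-0.7, -0.0, 0.9]
gripper_width: 0.0208
finger_force: 0.0
```

Request:
send_rows(
  increments=[
    {"offset": [0,0,0],"dr": [0,0,0],"gripper": 1},
    {"offset": [0,0,0],"dr": [0,0,0],"gripper": 1},
    {"offset": [0,0,0],"dr": [0,0,0],"gripper": 1},
    {"offset": [0,0,0],"dr": [0,0,0],"gripper": 1},
    {"offset": [0,0,0],"dr": [0,0,0],"gripper": 1},
    {"offset": [0,0,-0.1],"dr": [0,0,0],"gripper": 1},
    {"offset": [0,0,-0.1],"dr": [0,0,0],"gripper": 1},
    {"offset": [0,0,0],"dr": [0,0,0],"gripper": 1},
  ],
)

```text
time: 25.55
eef_pos: [0.5449, 0.0707, 0.1247]
orientation: [0.0, 0.726, 0.688, 0.0]
wrist_force: [0.4, -0.1, -0.8]
gripper_width: 0.0136
finger_force: 30.0
```

Request:
send_rows(
  increments=[
    {"offset": [0,0,-0.5],"dr": [0,0,0],"gripper": 1},
    {"offset": [0,0,-0.8],"dr": [0,0,0],"gripper": 1},
    {"offset": [0,0,-1],"dr": [0,0,0],"gripper": 1},
    {"offset": [0,0,-1],"dr": [0,0,0],"gripper": 1},
    {"offset": [0,0,-1],"dr": [0,0,0],"gripper": 1},
    {"offset": [0,0,-1],"dr": [0,0,0],"gripper": 1},
    {"offset": [0,0,-1],"dr": [0,0,0],"gripper": 1},
    {"offset": [0,0,-1],"dr": [0,0,0],"gripper": 1},
    {"offset": [0,0,-1],"dr": [0,0,0],"gripper": 1},
    {"offset": [0,0,-0.8],"dr": [0,0,0],"gripper": 1},
    {"offset": [-0.3,0,0],"dr": [0,0,0],"gripper": 1},
    {"offset": [-0.6,0,0],"dr": [0,0,0],"gripper": 1},
  ],
)

```text
time: 26.55
eef_pos: [0.5438, 0.0528, 0.3067]
orientation: [0.0, 0.726, 0.688, 0.0]
wrist_force: [-0.5, 1.0, -0.5]
gripper_width: 0.0137
finger_force: 30.0
```

Request:
send_rows(
  increments=[
    {"offset": [-0.9,-0.16,0],"dr": [0,0,0],"gripper": 1},
    {"offset": [-0.9,-0.16,0],"dr": [0,0,0],"gripper": 1},
    {"offset": [-0.9,-0.16,0],"dr": [0,0,0],"gripper": 1},
    {"offset": [-0.9,-0.16,0],"dr": [0,0,0],"gripper": 1},
    {"offset": [-0.9,-0.16,0],"dr": [0,0,0],"gripper": 1},
    {"offset": [-0.9,-0.16,0],"dr": [0,0,0],"gripper": 1},
    {"offset": [-0.9,-0.16,0],"dr": [0,0,0],"gripper": 1},
    {"offset": [-0.9,-0.16,0],"dr": [0,0,0],"gripper": 1},
    {"offset": [-0.9,-0.16,0],"dr": [0,0,0],"gripper": 1},
    {"offset": [-0.9,-0.16,0],"dr": [0,0,0],"gripper": 1},
    {"offset": [-0.9,-0.16,0],"dr": [0,0,0],"gripper": 1},
    {"offset": [-0.9,-0.16,0],"dr": [0,0,0],"gripper": 1},
  ],
)

```text
time: 27.55
eef_pos: [0.4927, -0.1625, 0.305]
orientation: [-0.001, 0.726, 0.688, -0.001]
wrist_force: [0.5, 0.0, 1.0]
gripper_width: 0.0136
finger_force: 30.0
```

Request:
send_rows(
  increments=[
    {"offset": [-0.9,-0.16,0],"dr": [0,0,0],"gripper": 1},
    {"offset": [-0.9,-0.16,0],"dr": [0,0,0],"gripper": 1},
    {"offset": [-0.9,-0.16,0],"dr": [0,0,0],"gripper": 1},
    {"offset": [-0.9,-0.16,0],"dr": [0,0,0],"gripper": 1},
    {"offset": [-0.9,-0.16,0],"dr": [0,0,0],"gripper": 1},
    {"offset": [-0.9,-0.16,0],"dr": [0,0,0],"gripper": 1},
    {"offset": [-0.9,-0.16,0],"dr": [0,0,0],"gripper": 1},
    {"offset": [-0.9,-0.16,0],"dr": [0,0,0],"gripper": 1},
    {"offset": [-0.35,0,0],"dr": [0,0,0],"gripper": 1},
    {"offset": [0,0,0],"dr": [0,0,0],"gripper": 1},
    {"offset": [0,0,0],"dr": [0,0,0],"gripper": 1},
    {"offset": [0,0,0],"dr": [0,0,0],"gripper": 1},
  ],
)

```text
time: 28.55
eef_pos: [0.4601, -0.3097, 0.3061]
orientation: [-0.0, 0.726, 0.688, 0.0]
wrist_force: [0.2, 0.4, -1.0]
gripper_width: 0.0135
finger_force: 30.0
```

Request:
send_rows(
  increments=[
    {"offset": [0,0,0.8],"dr": [0,0,0],"gripper": 1},
    {"offset": [0,0,0.9],"dr": [0,0,0],"gripper": 1},
    {"offset": [0,0,0.9],"dr": [0,0,0],"gripper": 1},
    {"offset": [0,0,0.9],"dr": [0,0,0],"gripper": 1},
    {"offset": [0,0,0.9],"dr": [0,0,0],"gripper": 1},
    {"offset": [0,0,0.9],"dr": [0,0,0],"gripper": 1},
    {"offset": [0,0,0.9],"dr": [0,0,0],"gripper": 1},
    {"offset": [0,0,0.9],"dr": [0,0,0],"gripper": 1},
    {"offset": [0,0,0.9],"dr": [0,0,0],"gripper": 1},
    {"offset": [0,0,0.7],"dr": [0,0,0],"gripper": 1},
    {"offset": [0,0,0.4],"dr": [0,0,0],"gripper": 1},
    {"offset": [0,0,0],"dr": [0,0,0],"gripper": 1},
  ],
)

```text
time: 29.55
eef_pos: [0.4598, -0.3093, 0.123]
orientation: [-0.001, 0.726, 0.688, -0.0]
wrist_force: [0.1, -0.0, -1.0]
gripper_width: 0.0134
finger_force: 30.0
```

Request:
send_rows(
  increments=[
    {"offset": [0,0,0.3],"dr": [0,0,0],"gripper": 1},
    {"offset": [0,0,0.2],"dr": [0,0,0],"gripper": 1},
    {"offset": [0,0,0.15],"dr": [0,0,0],"gripper": 1},
    {"offset": [0,0,0.12],"dr": [0,0,0],"gripper": 1},
    {"offset": [0,0,0],"dr": [0,0,0],"gripper": 1},
    {"offset": [0,0,0],"dr": [0,0,0],"gripper": 1},
  ],
)

```text
time: 30.05
eef_pos: [0.4602, -0.3104, 0.1092]
orientation: [0.0, 0.726, 0.688, 0.0]
wrist_force: [-0.6, 0.8, -0.4]
gripper_width: 0.0134
finger_force: 30.0
```

Request:
send_rows(
  increments=[
    {"offset": [0,0,0.1],"dr": [0,0,0],"gripper": 1},
    {"offset": [0,0,0.08],"dr": [0,0,0],"gripper": 1},
    {"offset": [0,0,0.03],"dr": [0,0,0],"gripper": 1},
    {"offset": [0,0,0],"dr": [0,0,0],"gripper": 1},
    {"offset": [0,0,0],"dr": [0,0,0],"gripper": 1},
  ],
)

```text
time: 30.47
eef_pos: [0.4605, -0.3107, 0.1062]
orientation: [0.001, 0.726, 0.688, 0.0]
wrist_force: [-2.6, 1.3, 12.2]
gripper_width: 0.0136
finger_force: 30.0
```

Request:
send_rows(
  increments=[
    {"offset": [0,0,0],"dr": [0,0,0],"gripper": 0.7},
    {"offset": [0,0,0],"dr": [0,0,0],"gripper": 0.6},
    {"offset": [0,0,0],"dr": [0,0,0],"gripper": 0.6},
    {"offset": [0,0,0],"dr": [0,0,0],"gripper": 0.6},
    {"offset": [0,0,0],"dr": [0,0,0],"gripper": 0.6},
    {"offset": [0,0,-0.5],"dr": [0,0,0],"gripper": 0.6},
    {"offset": [0,0,-0.9],"dr": [0,0,0],"gripper": 0.6},
    {"offset": [0,0,-0.9],"dr": [0,0,0],"gripper": 0.6},
    {"offset": [0,0,-0.9],"dr": [0,0,0],"gripper": 0.6},
    {"offset": [0,0,-0.9],"dr": [0,0,0],"gripper": 0.6},
    {"offset": [0,0,-0.9],"dr": [0,0,0],"gripper": 0.6},
    {"offset": [0,0,-0.9],"dr": [0,0,0],"gripper": 0.6},
  ],
)

```text
time: 31.47
eef_pos: [0.46, -0.3103, 0.2246]
orientation: [0.0, 0.726, 0.688, 0.0]
wrist_force: [0.7, -0.4, -0.6]
gripper_width: 0.0374
finger_force: 0.0
```

Request:
send_rows(
  increments=[
    {"offset": [0,0,-0.9],"dr": [0,0,0],"gripper": 0.6},
    {"offset": [0,0,-0.9],"dr": [0,0,0],"gripper": 0.6},
    {"offset": [0,0,-0.9],"dr": [0,0,0],"gripper": 0.6},
    {"offset": [0,0,0],"dr": [0,0,0],"gripper": 0.6},
    {"offset": [0,0,0],"dr": [0,0,0],"gripper": 0.6},
  ],
)

```text
time: 31.88
eef_pos: [0.4602, -0.3104, 0.2777]
orientation: [0.001, 0.726, 0.688, 0.0]
wrist_force: [-0.1, 0.4, -0.8]
gripper_width: 0.0375
finger_force: 0.0
```

Run:
```python
from h import *
s=ctrl.get_image("scene")[:,:,::-1]
cv2.imwrite("pics/s4.png",cv2.resize(s[130:400,150:410],None,fx=2.2,fy=2.2))
```

```text
(no output)
```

View pics/s4.png

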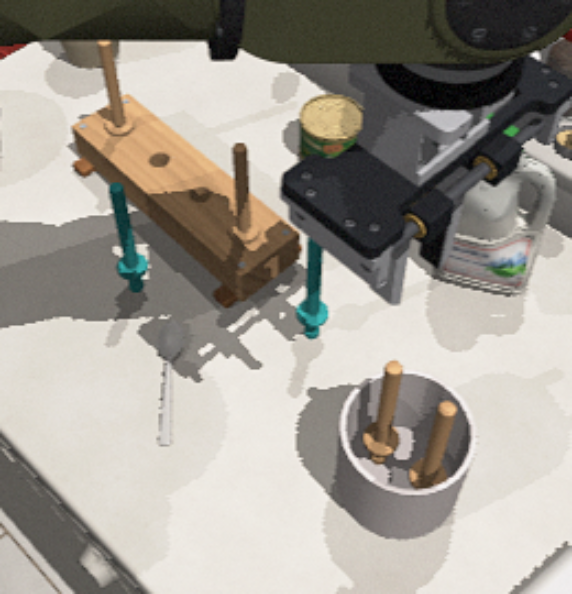

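Both loose dowels stand in the pot (crop (390,410) and (437,445)), and dowels 1 and 4 are still seated in the rack. The gripper is clear of everything.

```bash
python3 -c "
from bench import ctrl
print(ctrl.job_done())"
```

```text
the job is handed in; nothing more can be done
None
```

I pulled the two loose dowels (2 and 3) and stood them upright in the pot; dowels 1 and 4 felt firm and stay seated in the rack, nothing else was touched, and the job was handed in at about 32 s of the 72 s allowed.

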